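# Find the hidden catch on the ripening-room controller

## Robot

A 6-joint arm with a two-finger parallel gripper is mounted at the origin on the work surface. World frame = base frame: x ahead of the robot, y to its left, z up, the work surface at z = 0. Lengths are in m, angles in rad, forces in N, time in s.
With the tool pointing down it reaches from about 0.325 to 0.9 m from the base axis. Payload 6.1 kg.
Tool frame: the origin (TCP) lies between the finger pads; the fingertips stand 17 mm ahead of it and the grasp point (between the pads) lies 2 mm behind it; z points along the fingers, y is the line along which they close (so a half turn about z gives the same grasp; the last joint's range is limited). The gripper opens to 85 mm and grips with 20 to 120 N. Pads are 22 mm wide; open, the fingers measure 114 mm over their backs; the gripper's body (76 mm by 85 mm) begins 54 mm behind the grasp point. The pads swing forward as they close: fully open they stand 13 mm farther back than shut.
Start: joints at [1.103, 0.22, 1.526, -0, 1.395, -0.126], TCP at [0.209, 0.589, 0.248] pointing down, gripper open.
Joint ranges: [-2.98, 2.98], [-0.91, 2.08], [0.09, 2.57], [-1.24, 4.39], [0.2, 2.65], [-2.68, 2.68]. Speed limits (rad/s): [2.57, 2.57, 3.01, 3.14, 3.14, 3.14].

## Interface

Orientations are given as a unit quaternion [w, x, y, z].
In Python, from plant import move_ptp, line_to, goto_joints, open_jaws, close_gripper, pause, ik, get_state, camera, Unreachable, close_job gives the robot as it stands. The module is installed in compiled form; this text tells all that it offers. Calls block until the motion is done:
- move_ptp(position, orientation): joint-space move of the TCP to a pose.
- line_to(position, orientation=None, speed=0.15, max_force=None): straight line of the TCP; orientation=None keeps the orientation; speed is the mean speed in m/s. With max_force (N) it stops when the force on the tool has changed by that much, and returns True; else False.
- goto_joints(angles): joint-space move.
- open_jaws() and close_gripper(newtons=None): open the fingers fully, or close them until they stop; newtons is the grip in N (None keeps the last).
- pause(seconds).
- ik(position, orientation): joint angles nearest the present ones, or None.
- get_state(): the state.
- camera(name): name is "scene" or "top" or "wrist"; returns a dict with "img" (480x640x3 uint8, red, green, blue), "camera_matrix" (3x3 intrinsics, pixels), "k1" (the pictures are not rectified: a ray, as slopes to the right and down, at radius r is drawn at 1 + k1 r^2 times it, then the intrinsics apply), "world_from_camera" (4x4, takes a point from camera to world coordinates); the wrist camera has in their place "mount" (4x4, takes a point from camera to tool coordinates, whose origin is the TCP and whose axes are the flange's). Camera axes: x right, y down, z forward; pixel columns grow to the right and rows downward; lengths in m; the calibration is good to about 2 mm. A picture is of the moment at which its call begins: read the wrist's pose just before it. There is no depth.
A pose or a line that the arm cannot do raises Unreachable and nothing moves.
- close_job(): hands the job in; it is judged then, once.
The state is a dict: "clock": time; "joint_positions": joint angles; "joint_vel": joint speeds; "joint_efforts": joint torques, N m; "position": TCP position; "ee_rot": TCP orientation; "ft_force": force on the tool from outside, world axes, zero at the start; "moment": the same for the moment, N m; "opening": finger opening in m; "grip_force": force on a finger pad.
Only numpy, scipy, OpenCV 4.12 (cv2) and the standard library are available. Lean on these libraries where they do the work, as an engineer would, in place of code of your own. Each camera call takes 0.05 s, during which the arm holds its last target. There are 200 camera calls.

## Task

The battery hatch of the climate controller on the bench opens by a concealed catch: one of the five identical recessed square pads in the row on its flat top is a spring push-button, the other four are firm blanks, and nothing shows which is which. Feel across the pads, pressing each gently with the tips of the shut fingers, until you find the one that gives, push it fully in and finish while still holding it in, so that the orange hatch flap stands open. Do not touch the flap itself, do not press hard on anything, and do not move or pick up the cheeses and other things around.

Things in the scene. Friction and masses are not known exactly. Their poses are not given: they have to be found in the camera images.
- console: The climate controller: a flat box, 200 (x) by 330 (y) by 60 mm high, white top, black lower half, fixed to the bench, turned up to 0.3 rad. Origin at the centre of its underside; x points from the pads' side towards the flap's side, y along the row of pads, z up. Its flat top is at z = 60 mm.
- pad_row (a point): Middle of the row of five grey square pads, on their faces (controller frame x = -50, y = 0, z = 58 mm). Pads are 49 mm a side in 51 mm openings, centred at y = -124, -62, 0, 62, 124 mm. Four are blanks on hard rubber (1 mm of give per 10 N); one, at any of the five places, is the spring catch: its place must be felt.
- catch (a joint): How far the spring catch (the live pad) is pressed in, in m: 0 at rest, 0.008 at its hard stop. It moves straight down; it starts to give at about 3 N, takes 6 to 7 N at the end of its travel, and springs back when let go. It raises the flap in proportion: 0.7 rad when fully in.
- flap: The orange hatch flap, 59 (x) by 119 (y) by 4 mm, level with the controller's top when shut. Origin on its hinge line, in the controller's frame at x = 80, y = 0, z = 60 mm; the flap reaches from there 60 mm towards the pads, and this edge rises by up to 40 mm as the catch goes in. Its z axis is vertical when shut and leans with it.
- cheese_a: Small golden cheese wheel, 90 mm across, 45 mm high, loose beside the controller at its +y end; origin at the centre of its underside. Leave alone.
- cheese_b: Small darker cheese wheel, 90 mm across, 45 mm high, loose beside the controller at its -y end; origin at the centre of its underside. Leave alone.
- stamp: Little dark wooden stamp, 30 mm across, 38 mm high, loose on the controller's top beside the flap, on the +y side; origin at the centre of its underside. Leave alone.
- mug: Blue mug, 76 mm across plus its handle at its own +y, 85 mm high, loose off the controller's -y end near the pads; origin at the centre of its underside. Leave alone.
- jar: Amber jar with a brass cap, 60 mm across, 90 mm high, loose behind the controller; origin at the centre of its underside. Leave alone.
- brush: Brush lying in front of the controller, on the robot's side, roughly along its y, loose, under 40 mm high; origin on its underside. Leave alone.

How it is judged:
By the outcome, as a careful person would: the job done as asked, in the order asked, and still so for the second after the job is handed in, while the arm keeps its last pose, push and grip.
It also fails if it takes over 45 s, if anything falls off the work surface, if the arm or the gripper's body presses on something with over 40 N, if the wrist force passes 120 N, or if a joint passes its speed limit or range.

## Working session

There is one attempt and no reset: what is moved stays moved. The work goes in short steps, each a Python script; the robot and the scene stay as the last script left them, time stands still between calls to the robot, and variables do not carry over. Pictures are saved under pics/ and viewed, at most 10 in all, crops included, and the job is handed in when it is done.

```bash
mkdir -p pics; python3 - <<'E'
from plant import *
import cv2
for n in("top","scene"):
    c=camera(n); cv2.imwrite(f"pics/{n}0.png",c["img"][:,:,::-1]); print(n,c["camera_matrix"],c["k1"],c["world_from_camera"])
print(get_state())
E
```

```text
top [[556.3014576    0.         319.7604583 ]
 [  0.         556.3014576  236.75433105]
 [  0.           0.           1.        ]] -0.1540813451163469 [[ 0.01711802 -0.98978469  0.14153882  0.46614476]
 [-0.99941073 -0.0211504  -0.02703433  0.04020144]
 [ 0.02975176 -0.14099265 -0.98956349  1.1127145 ]
 [ 0.          0.          0.          1.        ]]
scene [[476.90421768   0.         314.48757599]
 [  0.         476.90421768 240.13977103]
 [  0.           0.           1.        ]] -0.009155277060972238 [[-0.70920601  0.55196465 -0.43859076  0.95602699]
 [ 0.70495933  0.54843527 -0.44972335  0.38209448]
 [-0.00769275 -0.62813515 -0.77806623  0.70638649]
 [ 0.          0.          0.          1.        ]]
{'clock': 0.1, 'joint_positions': array([ 1.10290137e+00,  2.21189631e-01,  1.52749218e+00,  2.29311036e-05,
        1.39472599e+00, -1.26064420e-01]), 'joint_vel': array([ 0.00144768, -0.00112242, -0.0020477 , -0.00098477,  0.00060061,
       -0.00031892]), 'joint_efforts': array([ 1.66516427e-03, -4.98243463e+01, -3.90548694e+01, -1.95380949e-04,
        5.69532160e-03,  2.64954036e-05]), 'position': array([0.20924633, 0.58837832, 0.24728477]), 'ee_rot': array([-2.76378589e-04,  1.70086271e-01,  9.85428758e-01, -8.64540843e-04]), 'ft_force': array([-0.34297202,  0.00453039,  0.56230085]), 'moment': array([-0.02030218, -0.01806607,  0.0536056 ]), 'grip_force': 0.0, 'opening': 0.08520611973171303}
```

View pics/top0.png

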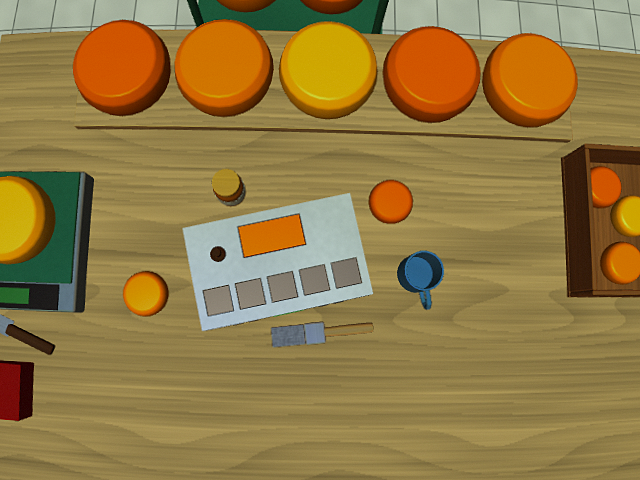

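View pics/scene0.png

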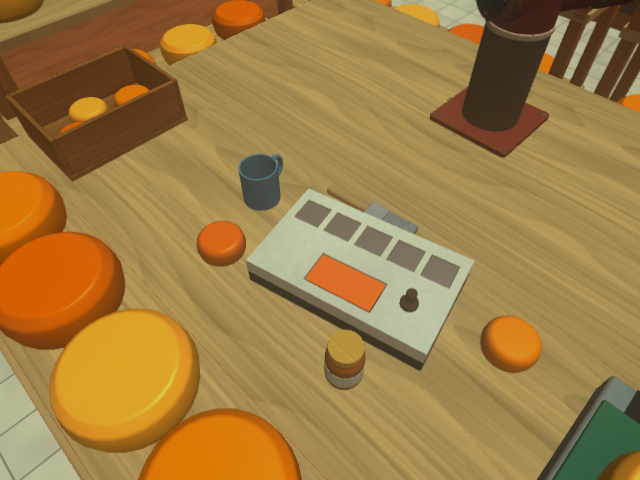

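The top view shows five grey pads in a row from (218,300) to (347,272), the flap at (271,235) and the mug at (420,272). The scene view shows the same pads from (313,213) to (440,270). Next I'll find the pad centres in both views.

```bash
cat > h.py <<'E'
from plant import *
import numpy as np, cv2
def ray(c,uv,z):
    D=np.array([c["k1"],0,0,0,0.]); n=cv2.undistortPoints(np.array(uv,float).reshape(-1,1,2),c["camera_matrix"],D)[:,0]
    T=c["world_from_camera"]; d=np.c_[n,np.ones(len(n))]@T[:3,:3].T; o=T[:3,3]
    return o+d*((z-o[2])/d[:,2])[:,None]
E
python3 - <<'E'
from h import *
for n,box,amin in(("top",(195,380,250,325),400),("scene",(285,470,190,295),250)):
    c=camera(n); im=c["img"]; x0,x1,y0,y1=box
    h=cv2.cvtColor(im,cv2.COLOR_RGB2HSV); g=h[:,:,2]
    m=np.zeros(g.shape,np.uint8); m[y0:y1,x0:x1]=((g>70)&(g<160)&(h[:,:,1]<70))[y0:y1,x0:x1]*255
    m=cv2.morphologyEx(m,cv2.MORPH_OPEN,np.ones((3,3)))
    k,l,s,ce=cv2.connectedComponentsWithStats(m)
    P=[]
    for i in range(1,k):
        if amin<s[i,4]<1300 and .6<s[i,2]/s[i,3]<2: print(n,s[i],ce[i].round(1)); P.append(ce[i])
    w=ray(c,P,.058); w=w[np.argsort(w[:,1])]; print(w.round(4))
    d=w[-1]-w[0]; print("mean",w.mean(0),"len",np.hypot(*d[:2]),"yaw",np.arctan2(-d[0],d[1]))
E
```

```text
top [331 257  30  32 688] [345.2 272.2]
top [299 265  31  31 710] [313.5 279.2]
top [267 271  30  32 692] [281.3 286.2]
top [235 278  31  30 690] [250.4 293. ]
top [203 286  31  30 710] [218.1 300.6]
[[ 0.5499 -0.0382  0.058 ]
 [ 0.5354  0.0219  0.058 ]
 [ 0.5209  0.0826  0.058 ]
 [ 0.5069  0.1405  0.058 ]
 [ 0.4912  0.2014  0.058 ]]
mean [0.52086363 0.0816466  0.058     ] len 0.24663670785877123 yaw 0.2405348610210394
scene [297 202  33  25 506] [312.7 214. ]
scene [365 202  53  31 590] [390.2 217.2]
scene [326 215  34  26 547] [342.3 227.3]
scene [356 228  35  28 611] [373.3 241.5]
scene [388 242  36  30 661] [405.7 256.2]
scene [422 257  37  31 718] [439.9 271.7]
[[ 0.5495 -0.0386  0.058 ]
 [ 0.5348  0.0217  0.058 ]
 [ 0.456   0.0669  0.058 ]
 [ 0.5205  0.082   0.058 ]
 [ 0.506   0.1421  0.058 ]
 [ 0.4916  0.2023  0.058 ]]
mean [0.50972363 0.0794057  0.058     ] len 0.24786218602082646 yaw 0.23594937316384995
```

Both views agree: row centre (0.5207, 0.0819), yaw 0.237. I'll start feeling at the +y end.

```bash
cat >> h.py <<'E'
YAW=.237; C=np.array([.5207,.0819]); a=YAW+np.pi/2
Q=[0,np.cos(a/2),np.sin(a/2),0]
def xy(i): return C+(i-2)*.062*np.array([-np.sin(YAW),np.cos(YAW)])
def st(t):
    s=get_state(); print(t,"t%.2f"%s["clock"],s["position"].round(4),s["ft_force"].round(2)); return s
def feel(i):
    p=xy(i); line_to([*p,.090],speed=.08); pause(.2); st(f"pad{i} hover")
    h=line_to([*p,.070],speed=.012,max_force=2.); z1=st(f" touch {h}")["position"][2]
    if not h: return None
    h=line_to([*p,z1-.004],speed=.008,max_force=3.); z2=st(f" press {h}")["position"][2]
    return z1-z2
E
python3 - <<'E'
from h import *
close_gripper(20)
move_ptp([*xy(4),.12],Q); print(get_state()["opening"],get_state()["joint_positions"].round(2))
print(feel(4)); 
E
```

```text
-0.0002774919444306327 [0.24 0.13 1.88 0.   1.13 0.01]
pad4 hover t3.49 [0.492  0.2025 0.0905] [-0.04 -0.3  -0.59]
 touch True t4.67 [0.4916 0.2024 0.0746] [-0.47 -0.16  4.37]
 press True t4.91 [0.4916 0.2025 0.0744] [-1.77 -0.8   5.81]
0.00017451189225170527
```

```bash
python3 - <<'E'
from h import *
for i in (3,2,1,0):
    line_to([*xy(i+1),.090],speed=.05)
    d=feel(i); print(i,d)
    if d is None or d>.0015: break
E
```

```text
pad3 hover t6.51 [0.506  0.1426 0.09  ] [ 1.25  0.43 -0.05]
 touch True t7.69 [0.5061 0.1422 0.0746] [-0.75  0.35  4.62]
 press True t7.93 [0.5062 0.1422 0.0744] [-1.84 -0.29  6.26]
3 0.00020760531539122662
pad2 hover t9.53 [0.5206 0.0823 0.09  ] [ 0.25  0.12 -0.16]
 touch True t10.72 [0.5206 0.0819 0.0742] [ 1.06 -0.23  2.6 ]
 press False t11.32 [0.5207 0.0819 0.0702] [-0.11 -0.09  3.96]
2 0.003966849249517623
```

Pad 2, the middle one, gives: 4 mm at 4 N. Now I'll push it fully in.

```bash
python3 - <<'E'
from h import *
print(line_to([*xy(2),.0640],speed=.008,max_force=7.)); st("in")
for k in range(3): pause(.3); st("hold")
c=camera("scene"); cv2.imwrite("pics/s1.png",c["img"][:,:,::-1])
E
```

```text
True
in t11.84 [0.5207 0.0819 0.0671] [-1.67  0.14  6.64]
hold t12.14 [0.5208 0.0819 0.0671] [-0.98 -0.96  5.24]
hold t12.44 [0.5207 0.0819 0.0671] [-0.21  0.61  5.5 ]
hold t12.74 [0.5208 0.0819 0.0671] [-1.31 -0.01  5.5 ]
```

View pics/s1.png

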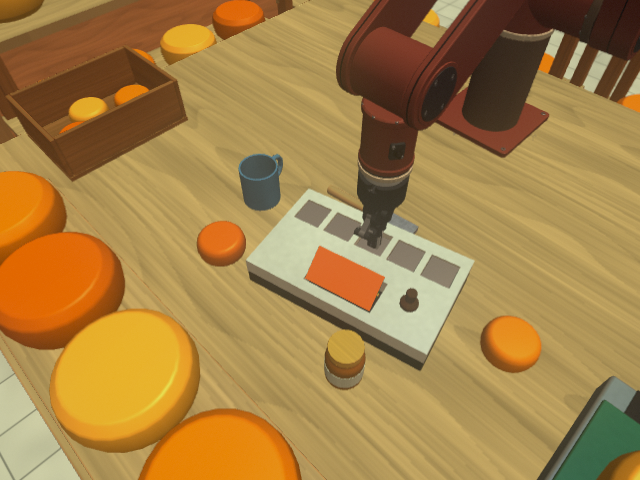

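The flap at (345,277) is open, but the 5.5 N holding force suggests the pad is not quite at its stop. I'll go down in small steps.

```bash
python3 - <<'E'
from h import *
z=get_state()["position"][2]
for k in range(10):
    z-=.00025; line_to([*xy(2),z],speed=.004); pause(.2)
    f=np.mean([(pause(.03),get_state()["ft_force"][2])[1] for _ in range(8)])
    print("%.2f"%f, end=" "); s=st("")
    if f>10: break
E
```

```text
6.43  t13.51 [0.5207 0.0819 0.0671] [-0.83 -0.47  6.64]
7.76  t14.22 [0.5207 0.0819 0.067 ] [-1.83  0.19  7.47]
9.61  t14.94 [0.5208 0.0819 0.067 ] [-3.32 -0.26  9.61]
11.55  t15.66 [0.5208 0.0819 0.067 ] [-3.18  0.41 11.74]
```

The height stays at 0.067 while the force climbs to 11.5 N, so the pad is firmly on its stop. I'm handing in while still holding it.

```bash
python3 - <<'E'
from h import *
pause(.3); st("end"); print(close_job())
E
```

```text
end t15.96 [0.5208 0.0819 0.067 ] [-3.98 -0.65 11.61]
the job is handed in; nothing more can be done
None
```

The middle pad is the spring catch: I felt it give after two firm blanks, pushed it to its stop and handed in at 16 s still holding it in at about 11.6 N, with the flap open and, as far as the last picture shows, nothing else moved.

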